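# Empty the top carrier tray, peel it off the stuck stack and hold it over the light pad

## Task

Sort the two things left in the yellow top tray: the marker into the orange bin with the other marker, the memory stick into the grey bin with the other stick. Then peel the yellow tray off the sticky stack by raising its pull-tab corner first, while the opposite corner still stays down, leaving the white tray below it in place and the mug, tape dispenser and stapler alone. Finish still holding the yellow tray in the gripper, level and still, centred over the light pad and lifted at least 12 cm above the table; do not put it down or let go.

Things in the scene. Friction and masses are not known exactly. Their poses are not given: they have to be found in the camera images.
- tray: Yellow formed tray, top of the nested stack, about 70 g, 204 x 150 mm over its flat rim, 26 mm high. Origin: centre of its underside (foot level); x along the 204 mm side, z up. Inner floor 164 x 112 mm, 8 mm above the origin; walls slope outward. Four sprung rubber grips on the white tray pinch the middle of its four rim edges: each resists with 2 to 4 N until that edge has risen about 6 mm.
- tray_tab (a point): Grip point of the yellow tray's upright pull tab beyond its (-x, +y) corner, at tray-frame (-111, 82, 42) mm; axes as the tray's. The tab is an upright plate along the tray's diagonal, 32 mm long on it and 10 mm thick; its top is 10 mm above this point, the rim's underside 18 mm below. Grip across the 10 mm, closing horizontally at right angles to the diagonal.
- tray_far (a point): The rim corner of the yellow tray diagonally opposite the tab, at tray-frame (102, -75, 25) mm; its nested height is 61 mm above the table, and it must stay down while the tab corner rises.
- tray_mid (a point): Centre of the yellow tray's inner floor, 8 mm above the tray's origin; axes as the tray's. The tray stands on four feet under its floor, 66 mm along x and 42 mm along y from the centre; the pair nearest the far corner is what it pivots on when the tab is raised.
- lower_tray: White formed tray, the same outline without a tab, with black rubber grips at the middle of its sides, directly below the yellow one; the grey stack pinches it more firmly; stays in place. Origin centre of underside.
- stack: Fixed pile of grey nested trays on a black rubber pad, 204 x 150 mm, same yaw as the trays on it. Origin centre of underside on the table; the white tray's origin sits 28 mm above it, the yellow tray's 36 mm.
- marker: Flat-sided marker pen lying in the yellow tray, black with a red cap, 91 x 20 x 14 mm. Origin at the centre of its underside, x along its length (cap at +x), y across the 20 mm width, z up. About 22 g.
- stick: Memory stick lying in the yellow tray, green with a steel plug, 56 x 20 x 10 mm. Origin at the underside near its middle, x along its length (plug at +x), y across the 20 mm width, z up. About 15 g.
- marker_bin: Orange open bin for markers, fixed, 160 (x) x 120 (y) x 40 mm high, 4 mm walls and floor; origin centre of its underside. Another marker lies in it along x, about 40 mm to the -y side of its centre.
- stick_bin: Grey open bin for memory sticks, fixed, 160 (x) x 120 (y) x 40 mm high, 4 mm walls and floor; origin centre of its underside. Another stick lies in it along x, about 40 mm to the -y side of its centre.
- pad_mid (a point): Centre of the light pad's top face: a flat pale glowing panel in an aluminium frame, 200 x 170 x 8 mm, fixed to the table; axes as the pad's, z up.
- mug: White mug standing toward the back, 82 mm across, 95 mm high, origin at its foot; leave alone.
- tape: Tape dispenser, 140 x 55 x 85 mm, origin at its foot; leave alone.
- stapler: Stapler with a blue top, 150 x 38 x 51 mm, origin at its foot; leave alone.
Mind the look-alikes: they are no part of the job. What is shaped like the marker but blue or green is not meant.

How it is judged:
By the outcome, as a careful person would: the job done as asked, in the order asked, and still so for the second after the job is handed in, while the arm keeps its last pose, push and grip.
It also fails if it takes over 59 s, if anything falls off the work surface, if the arm or the gripper's body presses on something with over 40 N, if the wrist force passes 120 N, or if a joint passes its speed limit or range.

## Robot

A 6-joint arm with a two-finger parallel gripper is mounted at the origin on the work surface. World frame = base frame: x ahead of the robot, y to its left, z up, the work surface at z = 0. Lengths are in m, angles in degrees, forces in N, time in s.
With the tool pointing down it reaches from about 0.375 to 0.975 m from the base axis. Payload 3.8 kg.
Tool frame: the origin (TCP) lies on the centre line of the jaws, within the pads' length; the fingertips stand arm.finger_overhang ahead of it and the grasp point (between the pads) lies 5 mm behind it (arm.finger_overhang is the distance from the TCP to the fingertips, in m); y points along the fingers, x is the direction in which the jaws open and shut, and the axes are right-handed (so a half turn about y gives the same grasp; the last joint's range is limited). The gripper opens to 85 mm and grips with 20 to 120 N. Pads are 22 mm wide; open, the fingers measure 114 mm over their backs; the gripper's body (76 mm by 85 mm) begins 54 mm behind the grasp point. The pads swing forward as they close: fully open they stand 13 mm farther back than shut.
Start: joints at [-70.468, 15.12, 91.902, -0, 72.978, -2.114], TCP at [0.249, -0.627, 0.245] pointing down, gripper open.
Joint ranges: [-150.88, 150.88], [-54.13, 125.18], [17.81, 147.31], [-75.09, 255.09], [0, 152.58], [-146.25, 146.25]. Speed limits (degrees/s): [147.25, 147.25, 180, 180, 180, 180].

## Interface

Orientations are given as a 3x3 rotation matrix whose columns are the frame's x, y, z axes.
In Python, from station import monitor, vision, workorder, arm gives the robot as it stands. The module is installed in compiled form; this text tells all that it offers.
- The arm moves only by the tool carry_out, never from a script. Its argument "plan" is a list of rows, each a list of 7 numbers: the shift along the world's x, y, z in mm, then the turn, a rotation vector about the world's x, y, z in degrees, then the opening, from -1 (shut) to 1 (fully open), so that 0 is half open. A call has 1 to 10 rows; each row is the pose to reach, as a shift and turn from the pose commanded when the call began; what a row does not reach only later rows make up. A row lasts 1/12 s, in which the tool goes at most 41.7 mm and 7.16 degrees, less where a joint would pass 70% of its speed; a pose out of reach is approached as far as the arm can. A call with a gripper value outside its range is refused whole. The fingers move at their own pace and stop on an object; "grip_force" is the grip in N (left out, the last holds). Time passes only in rows, so rows that repeat a pose let the fingers close. It gives the time, the measured TCP pose, the force and the opening at its end, in the units of the state.
- monitor.observe(): the state, without advancing time (a new reading comes with each control period).
- vision.camera(name): name is "side" or "top"; returns a dict with "color" (400x640x3 uint8, blue, green, red), "fx", "fy", "cx", "cy" (pixels), "R" (3x3) and "t" (3): a world point X has camera coordinates R X + t. Camera axes: x right, y down, z forward; pixel columns grow to the right and rows downward; lengths in m; the calibration is good to about 2 mm. A picture is of the moment at which its call begins. There is no depth.
- workorder.sign_off(): hands the job in, once; it reports no verdict.
The state is a dict: "t": time; "joints": joint angles; "joint_velocities": joint speeds; "effort": joint torques, N m; "tcp_pos": TCP position; "tool_rot": TCP orientation; "wrist_force": force on the tool from outside, world axes, zero at the start; "torque": the same for the moment, N m; "grip_width": finger opening in m.
Only numpy, scipy, OpenCV 4.12 (cv2) and the standard library are available. Lean on these libraries where they do the work, as an engineer would, in place of code of your own. Each camera call takes 0.05 s, during which the arm holds its last target.

## Working session

There is one attempt and no reset: what is moved stays moved. The work goes in short steps, Python scripts to look and compute and a tool call to move; the robot and the scene stay as the last step left them, time stands still between calls to the robot, and variables do not carry over. Pictures are saved under pics/ and viewed, and the job is handed in when it is done.

Besides the shell and the picture viewer there is one more tool, called after "Call:" as name(argument=value, ...) on one line, values as JSON. carry_out: Moves the arm, as the interface text tells. Its arguments: {"type":"object","properties":{"plan":{"type":"array","items":{"type":"array","items":{"type":"number"}}},"grip_force":{"type":"number"}},"required":["plan"]}

```bash
mkdir -p pics; python3 - <<'E'
from station import monitor, vision, workorder, arm
import cv2,pickle
s=monitor.observe(); print(s); print(arm.finger_overhang)
for n in("side","top"):
    c=vision.camera(n); pickle.dump(c,open(n+"0.pkl","wb")); cv2.imwrite(f"pics/{n}0.png",c["color"])
    print(n,c["fx"],c["fy"],c["cx"],c["cy"],c["R"],c["t"])
E
```

```text
{'t': 0.0, 'joints': array([-7.04659355e+01,  1.51708282e+01,  9.19831201e+01, -6.15156965e-04,
        7.29789380e+01, -2.11375384e+00]), 'joint_velocities': array([-0.04346007, -0.0709483 , -0.06615009,  0.07065945,  0.09056638,
        0.01614569]), 'effort': array([-1.48533774e-03, -5.15117204e+01, -3.67315221e+01, -5.98315910e-04,
        1.31745322e-02,  9.77348975e-06]), 'tcp_pos': array([ 0.2487654 , -0.62670793,  0.24392479]), 'tool_rot': array([[ 3.68902427e-01, -7.85173998e-04,  9.29467796e-01],
       [-9.29465236e-01,  2.18237712e-03,  3.68903255e-01],
       [-2.31810249e-03, -9.99997310e-01,  7.52922792e-05]]), 'wrist_force': array([ 0.41342861,  0.86475553, -0.71351568]), 'torque': array([-0.03168462, -0.01981269, -0.00652838]), 'grip_width': 0.08548337537153826}
0.014
side 492.64624462473205 492.64624462473205 323.90483509376986 207.78928813340332 [[-0.86674441 -0.49870409  0.00695434]
 [-0.30246118  0.51448642 -0.80238455]
 [ 0.39657454 -0.69756574 -0.59676685]] [0.47812872 0.22306798 0.99798564]
top 459.51870154636623 459.51870154636623 325.73096782362455 202.94733602883557 [[ 0.01473815 -0.99986389 -0.00741592]
 [-0.99489835 -0.01392388 -0.09991698]
 [ 0.09980013  0.00885068 -0.99496814]] [0.01648253 0.55044674 1.0246578 ]
```

View pics/top0.png

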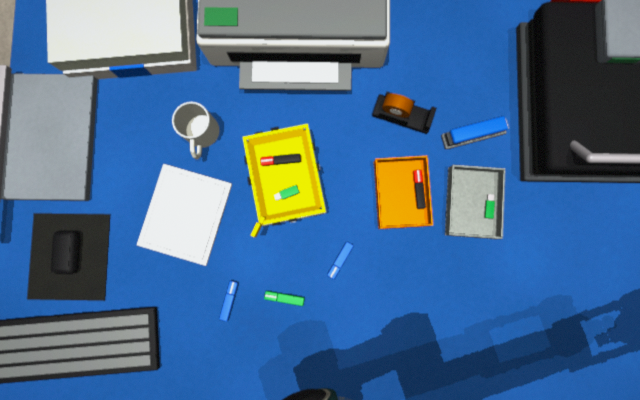

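View pics/side0.png

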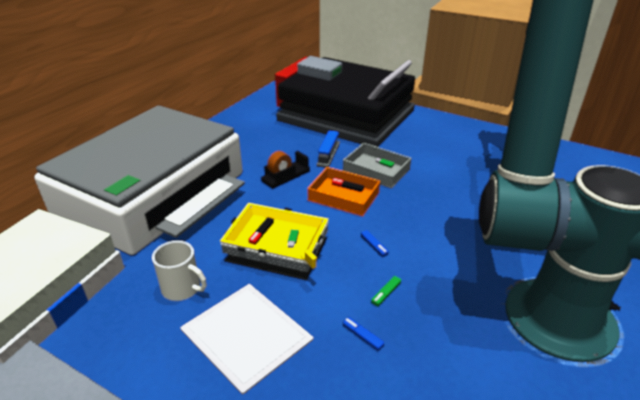

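The top view shows the yellow tray at about (285,174) with its tab at (256,229). The marker is at (281,159) with the cap to the left, and the stick at (287,193) with the plug to the left. The orange bin is at (403,192), the grey bin at (475,202) and the pad at (185,214). The side view agrees with this layout.

```bash
cat > h.py <<'E'
import numpy as np,cv2,pickle
def ray(c,uv,z):
    uv=np.atleast_2d(uv).astype(float)
    d=np.c_[(uv[:,0]-c["cx"])/c["fx"],(uv[:,1]-c["cy"])/c["fy"],np.ones(len(uv))]
    R=np.array(c["R"]);t=np.array(c["t"]);o=-R.T@t;w=d@R
    return o+w*((z-o[2])/w[:,2])[:,None]
def proj(c,X):
    p=np.atleast_2d(X)@np.array(c["R"]).T+np.array(c["t"]); return np.c_[c["fx"]*p[:,0]/p[:,2]+c["cx"],c["fy"]*p[:,1]/p[:,2]+c["cy"]]
def blobs(c,lo,hi,roi,minA=8):
    h=cv2.cvtColor(c["color"],cv2.COLOR_BGR2HSV);m=cv2.inRange(h,lo,hi)
    x0,y0,x1,y1=roi;k=np.zeros_like(m);k[y0:y1,x0:x1]=255;m&=k
    cs,_=cv2.findContours(m,cv2.RETR_EXTERNAL,cv2.CHAIN_APPROX_NONE)
    return sorted([q for q in cs if len(q)>=minA],key=lambda q:-cv2.contourArea(q)),m
def rect(c,cnt,z):
    P=ray(c,cnt[:,0,:],z)[:,:2]*1000
    r=cv2.minAreaRect(P.astype(np.float32)); return [np.round(v,1) for v in r]
def mean(c,m,z):
    v,u=np.nonzero(m); return ray(c,[[u.mean(),v.mean()]],z)[0]*1000
E
python3 - <<'E'
from h import *
for n,roi in(("top",dict(tray=(235,115,335,245),mk=(250,145,310,172),st=(268,180,305,204),ob=(365,145,440,235),gb=(440,155,515,245),pad=(130,155,238,270))),):
    c=pickle.load(open(n+"0.pkl","rb"))
    b,m=blobs(c,(22,120,60),(34,255,255),roi["tray"]);
    print("tray",[ (len(q),rect(c,q,.062)) for q in b[:3]])
    tm=m.copy(); tm[:222]=0; tm[:,264:]=0; v,u=np.nonzero(tm); print("tab px",u.mean(),v.mean(),len(u),u.min(),u.max(),v.min(),v.max(),rect(c,max(b,key=len),.085))
    for nm,lo,hi,r,z in(("red",(170,120,80),(180,255,255),"mk",.058),("red2",(0,120,80),(8,255,255),"mk",.058),("blk",(0,0,0),(180,255,70),"mk",.058),("green",(45,80,50),(85,255,255),"st",.054),("plug",(0,0,130),(180,60,255),"st",.054),("orange",(8,120,60),(20,255,255),"ob",.04),("binmk-blk",(0,0,0),(180,255,60),"ob",.018),("grey",(0,0,40),(180,60,255),"gb",.04),("binst",(45,80,50),(85,255,255),"gb",.014),("pad",(0,0,150),(180,60,255),"pad",.008)):
        b,m=blobs(c,lo,hi,roi[r],6)
        for q in b[:2]: print(nm,cv2.boundingRect(q),rect(c,q,z))
c=pickle.load(open("top0.pkl","rb"))
cv2.imwrite("pics/z0.png",cv2.resize(c["color"][110:250,225:345],None,fx=4,fy=4,interpolation=cv2.INTER_NEAREST))
c=pickle.load(open("side0.pkl","rb"))
cv2.imwrite("pics/z1.png",cv2.resize(c["color"][190:290,205:345],None,fx=5,fy=5,interpolation=cv2.INTER_NEAREST))
E
```

```text
tray [(329, [array([599.2, 125.8]), array([229.8, 170.7]), np.float64(11.4)])]
tab px 256.39130434782606 228.3695652173913 92 251 263 222 236 [array([595.7, 123.3]), array([224.6, 166.8]), np.float64(11.4)]
red2 (261, 160, 13, 5) [array([636.2, 156.9]), array([ 7.5, 27.6]), np.float64(10.4)]
red2 (261, 157, 13, 3) [array([647.5, 157.7]), array([ 3.9, 27.2]), np.float64(6.0)]
blk (274, 155, 26, 9) [array([645.8, 113.5]), array([16.1, 57. ]), np.float64(6.6)]
green (280, 185, 19, 14) [array([571.8, 107.1]), array([19.3, 40.7]), np.float64(22.8)]
plug (274, 193, 7, 7) [array([560.9, 132.5]), array([12.1, 13. ]), np.float64(27.6)]
orange (374, 156, 59, 73) [array([ 577.4, -150.1]), array([160. , 121.8]), np.float64(4.1)]
binmk-blk (415, 183, 9, 25) [array([ 572.3, -191.4]), array([56. , 16.5]), np.float64(4.4)]
grey (445, 165, 60, 74) [array([ 558. , -312.6]), array([127.3, 160.7]), np.float64(86.5)]
binst (485, 200, 10, 19) [array([ 542.7, -354.1]), array([20.7, 41.7]), np.float64(88.8)]
pad (137, 164, 95, 102) [array([522. , 354.5]), array([170.6, 200.6]), np.float64(74.7)]
pad (192, 155, 4, 3) [array([659.8, 339.2]), array([6.8, 5. ]), np.float64(46.2)]
```

View pics/z0.png

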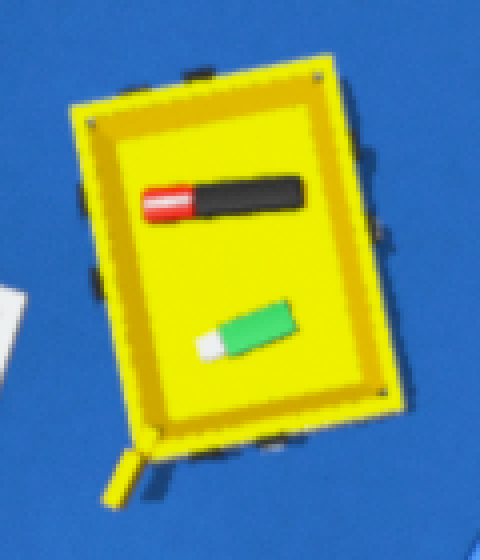

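View pics/z1.png

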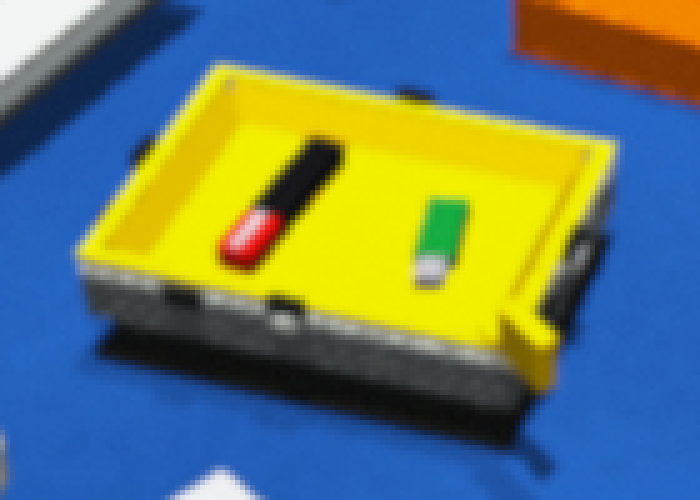

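```bash
python3 - <<'E'
from h import *
c=pickle.load(open("top0.pkl","rb"))
z=lambda L:np.array(L)/4+[224.5,109.5]
P=ray(c,z([(72,105),(332,55),(404,410),(148,462)]),.062)*1000   # TL=(+x,+y),TR=(+x,-y),BR=(-x,-y),BL=(-x,+y)
print(P.round(1)); cen=P.mean(0);print("cen",cen.round(1))
ex=(P[0]+P[1]-P[2]-P[3])[:2]; ey=(P[0]+P[3]-P[1]-P[2])[:2]
print("len",np.hypot(*ex)/2,np.hypot(*ey)/2,"yaw",np.degrees(np.arctan2(ex[1],ex[0])),np.degrees(np.arctan2(-ey[0],ey[1])))
s=pickle.load(open("side0.pkl","rb"))
y=lambda L:np.array(L)/5+[204.5,189.5]
Q=ray(s,y([(78,255),(218,63),(618,143)]),.062)*1000;print("side corners TL,TR,BR",Q.round(1))
# tab
print("tab end corners top", ray(c,z([(133,450),(148,455),(119,509),(101,503)]),.088).round(4)*1000)
# whole marker / stick hull from top
h=cv2.cvtColor(c["color"],cv2.COLOR_BGR2HSV)
for nm,(x0,y0,x1,y1),zz,img in(("mk",(255,150,306,170),.058,c),("st",(268,180,305,204),.054,c)):
    m=np.zeros(h.shape[:2],np.uint8); sub=h[y0:y1,x0:x1]
    ny=~((sub[...,0]>=18)&(sub[...,0]<=36)&(sub[...,1]>110)&(sub[...,2]>90)); m[y0:y1,x0:x1]=ny*255
    cs,_=cv2.findContours(m,cv2.RETR_EXTERNAL,cv2.CHAIN_APPROX_NONE); q=max(cs,key=len)
    print(nm,cv2.boundingRect(q),rect(c,q,zz))
# side view points: marker ends on top
print("side mk", (ray(s,y([(250,225),(325,145)]),.058)*1000).round(1), "st",(ray(s,y([(433,270),(448,205)]),.054)*1000).round(1))
E
```

```text
[[696.1 213.7  62. ]
 [726.7  67.8  62. ]
 [526.6  24.3  62. ]
 [495.8 165.1  62. ]]
cen [611.3 117.7  62. ]
len 205.4215488810033 146.54401378642535 yaw 12.958519672839213 12.091531327262258
side corners TL,TR,BR [[694.8 212.1  62. ]
 [728.9  64.6  62. ]
 [528.7  21.   62. ]]
tab end corners top [[500.9 169.5  88. ]
 [498.3 161.3  88. ]
 [469.1 176.1  88. ]
 [472.2 185.8  88. ]]
mk (261, 154, 40, 12) [array([644.6, 127.6]), array([19.7, 88.5]), np.float64(7.0)]
st (274, 185, 25, 15) [array([569.2, 113.8]), array([20.6, 56. ]), np.float64(22.8)]
side mk [[644.8 153.1  58. ]
 [649.4  87.7  58. ]] st [[559.3 133.6  54. ]
 [578.2  91.9  54. ]]
```

Call:
carry_out(plan=[[180,340,-20,0,0,38,0.06],[180,340,-20,0,0,38,0.06],[180,340,-20,0,0,38,0.06],[180,340,-20,0,0,38,0.06],[180,340,-20,0,0,38,0.06],[180,340,-20,0,0,38,0.06],[180,340,-20,0,0,38,0.06],[180,340,-20,0,0,38,0.06],[180,340,-20,0,0,38,0.06],[180,340,-20,0,0,38,0.06]], grip_force=40)

```text
t: 0.93
tcp_pos: [0.4303, -0.2823, 0.2244]
tool_rot: [[0.865, -0.0, 0.502], [-0.502, 0.003, 0.865], [-0.002, -1.0, 0.003]]
wrist_force: [-0.4, -1.1, -0.3]
grip_width: 0.0454
```

Call:
carry_out(plan=[[216,412,-70,0,0,37,0.06],[216,412,-70,0,0,37,0.06],[216,412,-70,0,0,37,0.06],[216,412,-70,0,0,37,0.06],[216,412,-70,0,0,37,0.06],[216,412,-70,0,0,37,0.06],[216,412,-70,0,0,37,0.06],[216,412,-70,0,0,37,0.06],[216,412,-70,0,0,37,0.06],[216,412,-70,0,0,37,0.06]])

```text
t: 1.77
tcp_pos: [0.6208, 0.0791, 0.1625]
tool_rot: [[0.993, -0.001, -0.116], [0.116, -0.0, 0.993], [-0.001, -1.0, -0.0]]
wrist_force: [1.5, -1.1, -0.2]
grip_width: 0.0454
```

Call:
carry_out(plan=[[0,0,0,0,0,0,0.06],[0,0,0,0,0,0,0.06],[0,0,0,0,0,0,0.06]])

```text
t: 2.02
tcp_pos: [0.6198, 0.0771, 0.1625]
tool_rot: [[0.993, -0.002, -0.117], [0.117, -0.001, 0.993], [-0.002, -1.0, -0.001]]
wrist_force: [-0.8, 0.9, 0.6]
grip_width: 0.0449
```

Call:
carry_out(plan=[[12,25,0,0,0,0,0.06],[25,50,-25,0,0,0,0.06],[25,50,-50,0,0,0,0.06],[25,50,-75,0,0,0,0.06],[25,50,-90,0,0,0,0.06],[25,50,-98,0,0,0,0.06],[25,50,-102,0,0,0,0.06],[25,50,-102,0,0,0,0.06]])

```text
t: 2.68
tcp_pos: [0.6449, 0.1261, 0.061]
tool_rot: [[0.993, -0.001, -0.114], [0.114, -0.0, 0.993], [-0.001, -1.0, -0.0]]
wrist_force: [0.0, 0.0, -0.2]
grip_width: 0.0452
```

```bash
cat > look.py <<'E'
import sys
from station import vision,monitor
from h import *
k=sys.argv[1]
box={}
for a in sys.argv[2:]:
    n,*r=a.split(","); x0,y0,x1,y1,f=map(int,r)
    c=vision.camera(n); pickle.dump(c,open(n+k+".pkl","wb")); cv2.imwrite(f"pics/{n}{k}.png",cv2.resize(c["color"][y0:y1,x0:x1],None,fx=f,fy=f,interpolation=cv2.INTER_NEAREST))
s=monitor.observe(); print(s["t"],s["tcp_pos"].round(4),s["wrist_force"].round(1),s["grip_width"].round(4))
E
python3 look.py 1 side,200,140,360,280,5
```

```text
Traceback (most recent call last):
  File "look.py", line 9, in <module>
    s=monitor.observe(); print(s["t"],s["tcp_pos"].round(4),s["wrist_force"].round(1),s["grip_width"].round(4))
                                                                                      ^^^^^^^^^^^^^^^^^^^^^
AttributeError: 'float' object has no attribute 'round'
```

View pics/side1.png

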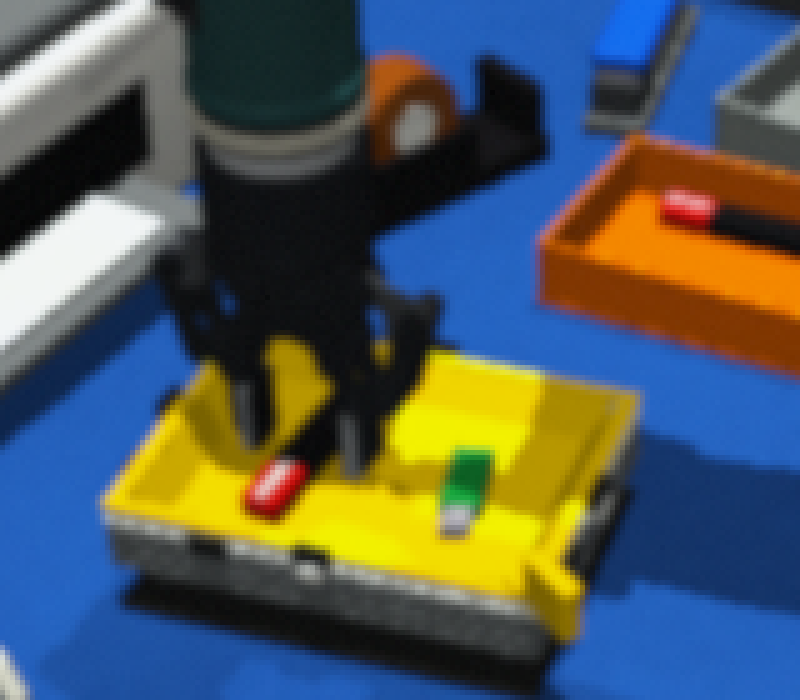

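The fingers straddle the marker, with tips at zoom pixels (255,440) and (355,470). I'll lower 2 mm and close.

Call:
carry_out(plan=[[0,1,-2,0,0,0,0.06],[0,1,-2,0,0,0,-1],[0,1,-2,0,0,0,-1],[0,1,-2,0,0,0,-1],[0,1,-2,0,0,0,-1],[0,1,-2,0,0,0,-1]])

```text
t: 3.23
tcp_pos: [0.6463, 0.1287, 0.0607]
tool_rot: [[0.993, 0.002, -0.116], [0.116, 0.0, 0.993], [0.002, -1.0, -0.0]]
wrist_force: [-0.6, -0.2, 5.4]
grip_width: 0.0188
```

Call:
carry_out(plan=[[0,0,20,0,0,0,-1],[0,0,55,0,0,0,-1],[-5,-20,90,0,0,7,-1],[-15,-55,100,0,0,14,-1],[-25,-90,100,0,0,21,-1],[-35,-125,100,0,0,28,-1],[-45,-160,100,0,0,35,-1],[-55,-195,100,0,0,42,-1],[-62,-230,100,0,0,49,-1],[-68,-264,100,0,0,56,-1]])

```text
t: 4.07
tcp_pos: [0.576, -0.1369, 0.1589]
tool_rot: [[0.454, -0.001, -0.891], [0.891, 0.0, 0.454], [-0.0, -1.0, 0.001]]
wrist_force: [0.0, -0.1, -0.5]
grip_width: 0.0191
```

Call:
carry_out(plan=[[0,0,0,0,0,7,-1],[0,0,0,0,0,14,-1],[0,0,0,0,0,21,-1],[0,0,0,0,0,28,-1],[0,0,0,0,0,31,-1],[0,0,0,0,0,31,-1]])

```text
t: 4.57
tcp_pos: [0.5768, -0.1354, 0.1587]
tool_rot: [[-0.065, -0.001, -0.998], [0.998, 0.0, -0.065], [0.0, -1.0, 0.001]]
wrist_force: [0.8, 0.6, -0.7]
grip_width: 0.0188
```

```bash
sed -i 's/s\["grip_width"\].round(4)/round(s["grip_width"],4)/' look.py; python3 look.py 2 side,270,100,430,240,5
```

```text
4.6167 [ 0.5769 -0.1354  0.1588] [ 0.7 -0.2 -0.1] 0.0187
```

View pics/side2.png

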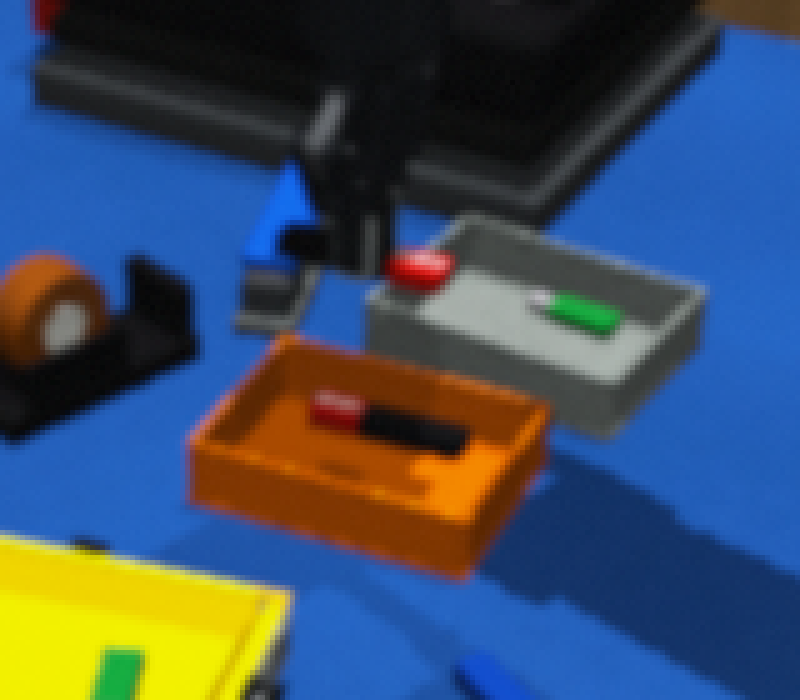

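Call:
carry_out(plan=[[0,0,-40,0,0,0,-1],[0,0,-80,0,0,0,-1],[0,0,-112,0,0,0,-1],[0,0,-126,0,0,0,-1],[0,0,-134,0,0,0,-1],[0,0,-135,0,0,0,-1],[0,0,-135,0,0,0,-0.2],[0,0,-135,0,0,0,-0.2],[0,0,-135,0,0,0,-0.2]])

```text
t: 5.37
tcp_pos: [0.5791, -0.136, 0.0264]
tool_rot: [[-0.063, 0.004, -0.998], [0.998, -0.001, -0.063], [-0.001, -1.0, -0.004]]
wrist_force: [-0.6, -0.4, -0.4]
grip_width: 0.0341
```

Call:
carry_out(plan=[[0,0,10,0,0,0,-0.2],[0,0,40,0,0,0,-0.2],[0,0,80,0,0,0,-0.2],[0,35,100,0,0,-7,-0.1],[0,70,105,0,0,-14,-0.1],[0,105,105,0,0,-21,-0.1],[0,140,105,0,0,-28,-0.1],[-2,175,105,0,0,-35,-0.1],[-4,212,105,0,0,-42,-0.1],[-8,249,105,0,0,-49,-0.1]])

```text
t: 6.2
tcp_pos: [0.5702, 0.114, 0.1317]
tool_rot: [[0.713, 0.004, -0.701], [0.701, 0.001, 0.713], [0.003, -1.0, -0.002]]
wrist_force: [1.0, 0.4, -0.2]
grip_width: 0.0386
```

```bash
python3 look.py 3 side,200,120,420,280,3 top,225,110,515,250,2
```

```text
6.3 [0.5695 0.1171 0.1315] [ 0.5 -0.7 -0.4] 0.0385
```

View pics/side3.png

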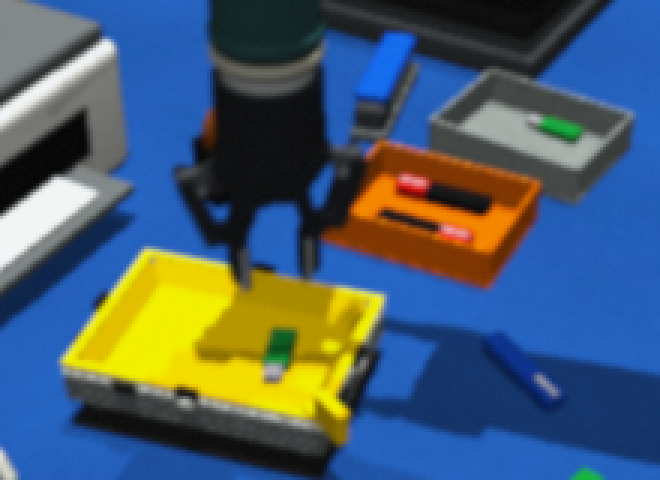

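View pics/top3.png

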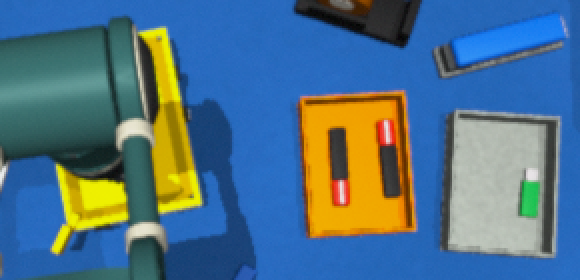

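The marker lies in the orange bin beside the other one, at zoom pixel (340,165) in the top view. Next is the stick.

Call:
carry_out(plan=[[1,-5,-10,0,0,-7,-0.1],[1,-5,-25,0,0,-14,-0.1],[1,-5,-40,0,0,-21,-0.1],[1,-5,-55,0,0,-22,-0.1],[1,-5,-65,0,0,-22,-0.1],[1,-5,-71,0,0,-22,-0.1],[1,-5,-71,0,0,-22,-0.1]])

```text
t: 6.88
tcp_pos: [0.5698, 0.1068, 0.0576]
tool_rot: [[0.921, -0.002, -0.39], [0.39, -0.0, 0.921], [-0.002, -1.0, 0.0]]
wrist_force: [0.1, -0.8, -0.3]
grip_width: 0.0385
```

```bash
python3 look.py 4 side,200,140,360,280,5
```

```text
6.9333 [0.5704 0.1069 0.0584] [-0.4  0.4 -0.1] 0.0382
```

View pics/side4.png

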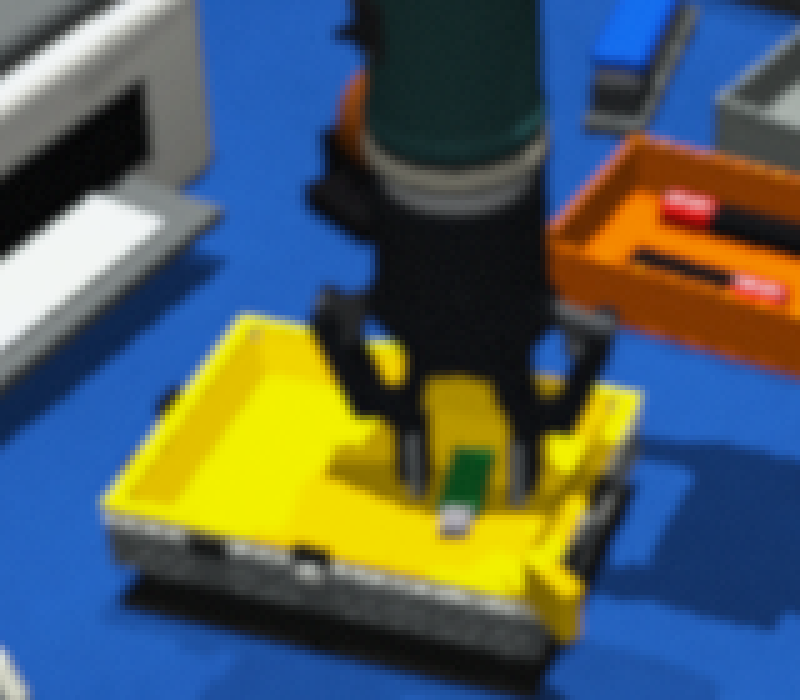

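The fingers straddle the stick, which is midway between the tips at zoom pixels (415,490) and (525,495). Closing now.

Call:
carry_out(plan=[[0,4,1,0,0,0,-0.1],[0,4,1,0,0,0,-1],[0,4,1,0,0,0,-1],[0,4,1,0,0,0,-1],[0,4,1,0,0,0,-1]])

```text
t: 7.35
tcp_pos: [0.5717, 0.1117, 0.0608]
tool_rot: [[0.921, 0.003, -0.389], [0.389, 0.001, 0.921], [0.003, -1.0, -0.0]]
wrist_force: [-0.5, 0.8, 6.4]
grip_width: 0.0185
```

Call:
carry_out(plan=[[0,0,20,0,0,0,-1],[0,0,55,0,0,0,-1],[0,-20,85,0,0,7,-1],[0,-58,95,0,0,14,-1],[0,-96,95,0,0,21,-1],[0,-134,95,0,0,28,-1],[0,-172,95,0,0,35,-1],[-2,-210,95,0,0,42,-1],[-4,-248,95,0,0,49,-1],[-6,-286,95,0,0,56,-1]])

```text
t: 8.18
tcp_pos: [0.564, -0.1747, 0.1541]
tool_rot: [[0.214, -0.0, -0.977], [0.977, 0.0, 0.214], [-0.0, -1.0, 0.0]]
wrist_force: [0.4, 0.8, 0.1]
grip_width: 0.0185
```

Call:
carry_out(plan=[[-2,-38,0,0,0,5,-1],[-4,-76,0,0,0,9,-1],[-6,-112,0,0,0,9,-1],[-7,-126,0,0,0,9,-1],[-7,-126,0,0,0,9,-1]])

```text
t: 8.6
tcp_pos: [0.557, -0.3025, 0.1541]
tool_rot: [[0.068, -0.0, -0.998], [0.998, -0.001, 0.068], [-0.001, -1.0, 0.0]]
wrist_force: [-0.3, 0.2, -0.1]
grip_width: 0.0185
```

```bash
python3 look.py 5 side,280,90,440,220,5
```

```text
8.65 [ 0.557  -0.3003  0.1539] [-0.1  0.2 -0.3] 0.0185
```

View pics/side5.png

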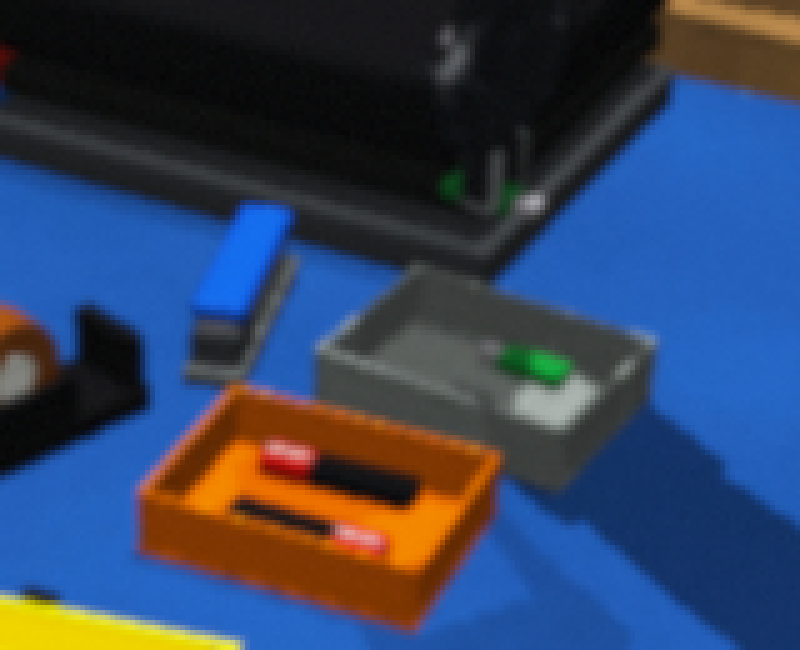

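The stick is held, with green on both sides of the fingers and the plug to the right. Lowering it into the grey bin.

Call:
carry_out(plan=[[0,0,-40,0,0,0,-1],[0,0,-80,0,0,0,-1],[0,0,-108,0,0,0,-1],[0,0,-122,0,0,0,-1],[0,0,-129,0,0,0,-1],[0,0,-130,0,0,0,-1],[0,0,-130,0,0,0,-0.2],[0,0,-130,0,0,0,-0.2],[0,0,-130,0,0,0,-0.2]])

```text
t: 9.4
tcp_pos: [0.5595, -0.2999, 0.0268]
tool_rot: [[0.064, 0.004, -0.998], [0.998, -0.002, 0.064], [-0.002, -1.0, -0.004]]
wrist_force: [0.1, -0.7, 0.1]
grip_width: 0.0339
```

Call:
carry_out(plan=[[0,0,10,0,0,0,-0.2],[0,0,40,0,0,0,-0.2],[0,5,80,0,0,0,-0.2],[0,35,105,0,0,-5,-0.1],[0,75,120,0,0,-10,-0.1],[-5,115,130,0,0,-15,-0.1],[-10,155,140,0,0,-20,-0.1],[-20,194,145,0,0,-20,-0.1],[-30,232,145,0,0,-20,-0.1],[-40,270,145,0,0,-20,-0.1]])

```text
t: 10.23
tcp_pos: [0.518, -0.0275, 0.1721]
tool_rot: [[0.402, 0.005, -0.916], [0.916, -0.0, 0.402], [0.002, -1.0, -0.004]]
wrist_force: [1.0, 0.9, -0.0]
grip_width: 0.0381
```

```bash
python3 look.py 6 top,225,110,515,250,2
```

```text
10.2833 [ 0.5154 -0.0215  0.1712] [-2.6  4.2 -0.5] 0.0387
```

View pics/top6.png

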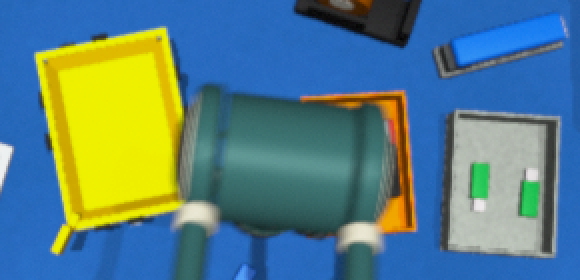

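The tray is empty and both sticks lie in the grey bin. Now to go above the tab.

Call:
carry_out(plan=[[-5,38,0,0,0,0,-0.1],[-10,76,0,0,0,0,-0.1],[-15,114,0,0,0,0,-0.1],[-20,152,0,0,0,0,-0.1],[-27,180,-10,0,0,0,-0.1],[-30,192,-20,0,0,0,-0.1],[-30,195,-30,0,0,0,-0.1],[-30,195,-30,0,0,0,-0.1]])

```text
t: 10.95
tcp_pos: [0.4862, 0.1656, 0.1375]
tool_rot: [[0.4, -0.003, -0.916], [0.916, -0.001, 0.4], [-0.003, -1.0, 0.002]]
wrist_force: [0.2, -0.4, -0.4]
grip_width: 0.0383
```

```bash
python3 look.py 7 side,240,180,360,300,5; python3 -c "
from station import monitor;print(monitor.observe()['tool_rot'].round(3))"
```

```text
11.0 [0.4867 0.1649 0.1381] [ 0.4  0.  -0.6] 0.0384
[[ 0.401 -0.002 -0.916]
 [ 0.916 -0.002  0.401]
 [-0.002 -1.     0.002]]
```

View pics/side7.png

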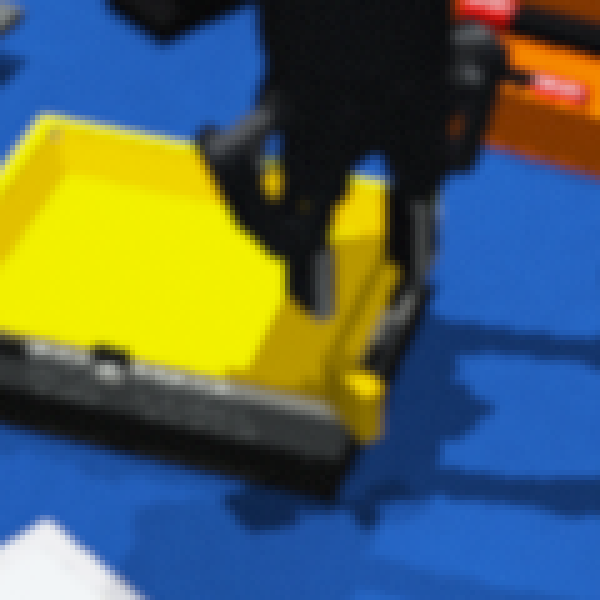

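Call:
carry_out(plan=[[-2,8,0,0,0,0,-0.1],[-2,9,-15,0,0,0,-0.1],[-2,9,-28,0,0,0,-0.1],[-2,9,-40,0,0,0,-0.1],[-2,9,-50,0,0,0,-0.1],[-2,9,-58,0,0,0,-0.1],[-2,9,-60,0,0,0,-0.1],[-2,9,-60,0,0,0,-0.1]])

```text
t: 11.67
tcp_pos: [0.4852, 0.1746, 0.0785]
tool_rot: [[0.402, -0.002, -0.916], [0.916, -0.0, 0.402], [-0.001, -1.0, 0.001]]
wrist_force: [0.2, 0.5, -0.5]
grip_width: 0.0384
```

```bash
python3 look.py 8 side,240,180,360,300,5
```

```text
11.7167 [0.4857 0.1748 0.0791] [ 0.8 -0.1  0.3] 0.0389
```

View pics/side8.png

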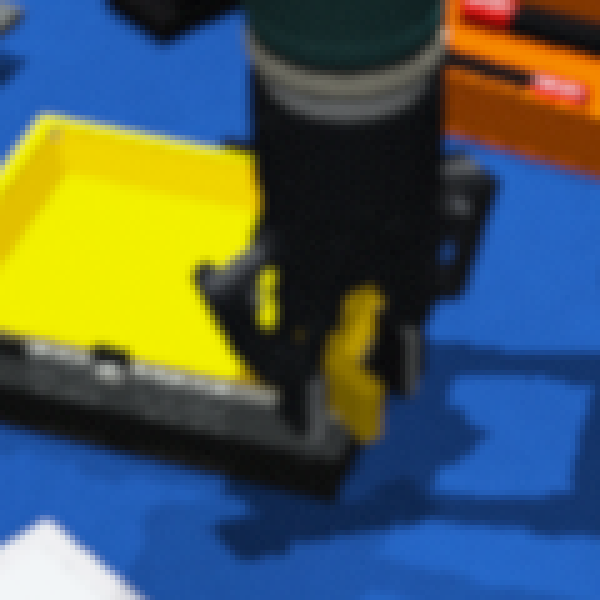

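The fingers straddle the tab, with tips at zoom pixels (305,430) and (405,390) and the tab between them. Closing on it.

Call:
carry_out(plan=[[0,0,-2,0,0,0,-1],[0,0,-2,0,0,0,-1],[0,0,-2,0,0,0,-1],[0,0,-2,0,0,0,-1],[0,0,-2,0,0,0,-1],[0,0,-2,0,0,0,-1]], grip_force=40)

```text
t: 12.22
tcp_pos: [0.4859, 0.175, 0.0778]
tool_rot: [[0.402, 0.001, -0.916], [0.916, 0.0, 0.402], [0.0, -1.0, -0.001]]
wrist_force: [-0.0, -1.7, 3.5]
grip_width: 0.0091
```

Call:
carry_out(plan=[[0,0,0,0,0,0,-1],[0,0,0,0,0,0,-1],[0.4,-0.2,1.9,0.2,0.46,0,-1],[0.7,-0.3,3.8,0.4,0.92,0,-1],[1.1,-0.4,5.6,0.6,1.37,0,-1],[1.5,-0.6,7.5,0.8,1.83,0,-1],[1.9,-0.8,9.4,1.0,2.29,0,-1],[2.3,-1,11.2,1.2,2.75,0,-1],[2.7,-1.2,13.1,1.4,3.2,0,-1],[3.1,-1.4,15,1.6,3.67,0,-1]], grip_force=100)

```text
t: 13.05
tcp_pos: [0.4881, 0.1738, 0.0924]
tool_rot: [[0.402, -0.066, -0.913], [0.916, 0.029, 0.401], [-0.0, -0.997, 0.072]]
wrist_force: [-3.3, 1.2, 1.0]
grip_width: 0.0079
```

```bash
python3 look.py 9 side,200,180,360,300,5; python3 -c "
from station import monitor;s=monitor.observe();print(s['torque'].round(2))"
```

```text
13.1 [0.4885 0.174  0.0929] [-5.5  1.6  0.9] 0.0081
[ 0.16  0.56 -0.16]
```

View pics/side9.png

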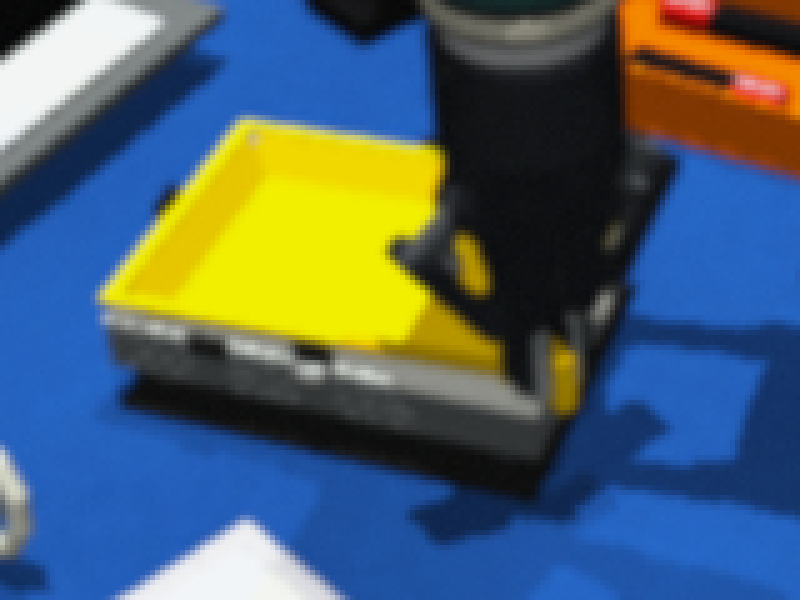

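The tab corner has risen about 15 mm and the far corner is still nested. The forces are small, so I'll continue.

Call:
carry_out(plan=[[0.3,-0.1,1.9,0.2,0.46,0,-1],[0.6,-0.3,3.8,0.4,0.92,0,-1],[0.9,-0.4,5.6,0.6,1.37,0,-1],[1.2,-0.5,7.5,0.8,1.83,0,-1],[1.6,-0.7,9.4,1.0,2.29,0,-1],[2,-0.9,11.2,1.2,2.75,0,-1],[2.4,-1,13.1,1.4,3.2,0,-1],[2.8,-1.2,15,1.6,3.67,0,-1],[2.8,-1.2,15,1.6,3.67,0,-1]])

```text
t: 13.85
tcp_pos: [0.4914, 0.1725, 0.1076]
tool_rot: [[0.402, -0.129, -0.907], [0.916, 0.056, 0.398], [-0.0, -0.99, 0.141]]
wrist_force: [-6.0, 1.2, 1.0]
grip_width: 0.0079
```

```bash
python3 look.py 10 side,200,180,360,300,5; python3 -c "
from station import monitor;s=monitor.observe();print(s['torque'].round(2))"
```

```text
13.9 [0.4913 0.1725 0.1074] [-5.   2.2  2.3] 0.008
[ 0.25  0.49 -0.11]
```

View pics/side10.png

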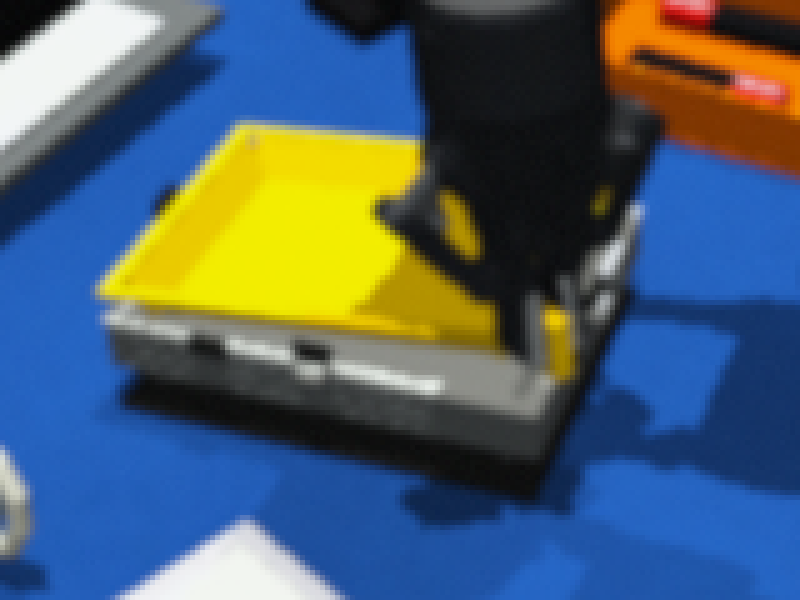

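Three edges are free, and the white tray and the far corner are still down. Next I'll free the last edge with more tilt, then lift.

Call:
carry_out(plan=[[0.4,-0.2,3,0.2,0.46,0,-1],[0.9,-0.4,6,0.4,0.92,0,-1],[1.3,-0.6,9,0.6,1.37,0,-1],[1.7,-0.8,12,0.8,1.83,0,-1],[2.2,-1,15,1.0,2.29,0,-1],[2.6,-1.2,18,1.2,2.75,0,-1],[3,-1.3,21,1.4,3.2,0,-1],[3,-1.3,24,1.6,3.67,0,-1],[3,-1.3,27,1.6,3.67,0,-1],[3,-1.3,30,1.6,3.67,0,-1]])

```text
t: 14.73
tcp_pos: [0.4959, 0.1711, 0.1378]
tool_rot: [[0.402, -0.188, -0.896], [0.916, 0.084, 0.393], [0.001, -0.979, 0.206]]
wrist_force: [0.1, 0.5, -0.7]
grip_width: 0.0084
```

```bash
python3 look.py 11 side,200,160,360,300,5; python3 -c "
from station import monitor;s=monitor.observe();print(s['torque'].round(2))"
```

```text
14.7833 [0.4968 0.1714 0.1389] [-0.7  0.1 -0.5] 0.0078
[-0.04 -0.05 -0.01]
```

View pics/side11.png

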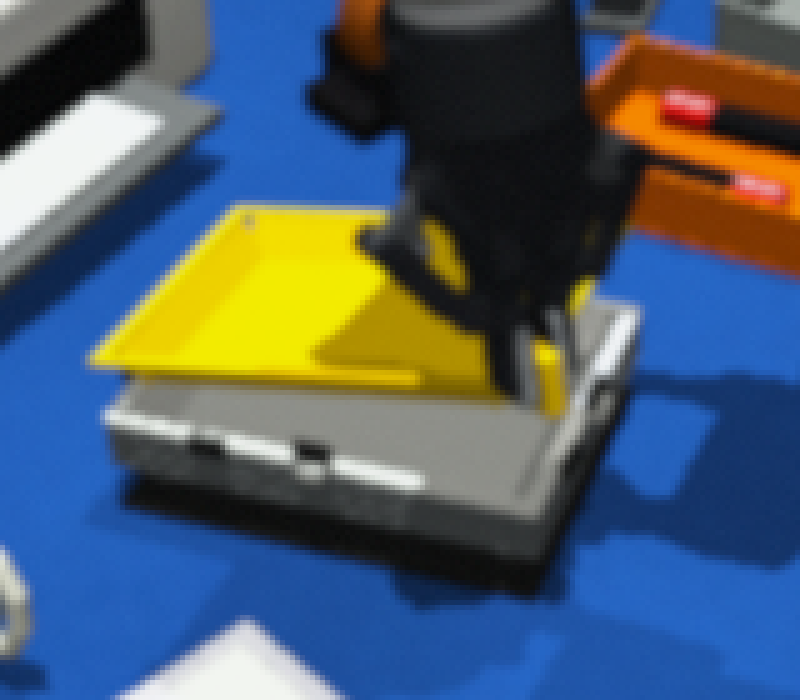

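The wrist now carries only the tray's weight, about 0.7 N, and the white tray stayed put. Lift and level.

Call:
carry_out(plan=[[0,0,6,0,0,0,-1],[0,0,14,0,0,0,-1],[0,0,24,0,0,0,-1],[0,0,34,-0.4,-0.92,0,-1],[0,0,44,-0.8,-1.83,0,-1],[0,0,54,-1.6,-3.67,0,-1],[0,0,62,-2.4,-5.5,0,-1],[0,0,68,-3.2,-7.33,0,-1],[0,0,72,-4,-9.16,0,-1],[0,0,72,-4.8,-10.9,0,-1]])

```text
t: 15.62
tcp_pos: [0.4949, 0.1714, 0.2109]
tool_rot: [[0.402, 0.003, -0.916], [0.916, -0.0, 0.402], [0.001, -1.0, -0.003]]
wrist_force: [0.6, -0.6, -0.3]
grip_width: 0.0085
```

```bash
python3 look.py 12 side,150,100,360,300,3; python3 -c "
from station import monitor;s=monitor.observe();print(s['torque'].round(2),s['tool_rot'].round(3))"
```

```text
15.6667 [0.4938 0.1716 0.2103] [-2.   0.1 -0.7] 0.008
[ 0.09  0.13 -0.02] [[ 0.401  0.003 -0.916]
 [ 0.916 -0.001  0.401]
 [ 0.    -1.    -0.003]]
```

View pics/side12.png

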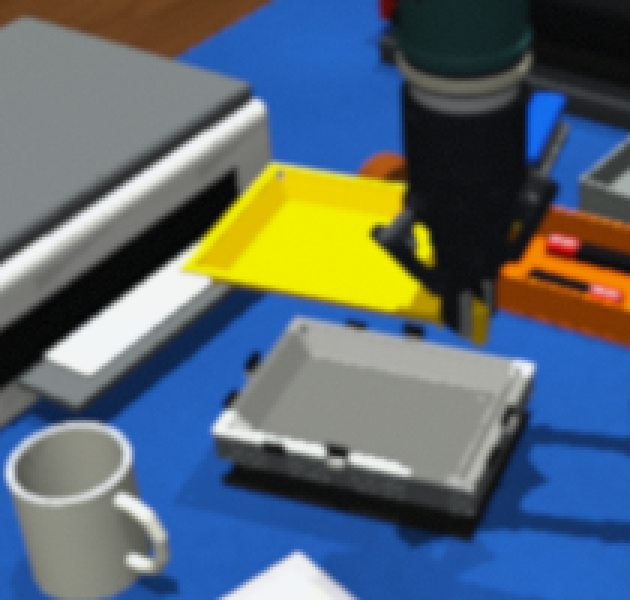

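Call:
carry_out(plan=[[-4,12,0,0,0,-1.5,-1],[-9,40,0,0,0,-4,-1],[-15,72,0,0,0,-7,-1],[-21,104,0,0,0,-10,-1],[-27,136,0,0,0,-13,-1],[-33,168,0,0,0,-16,-1],[-39,200,0,0,0,-19,-1],[-45,232,0,0,0,-22,-1],[-51,260,0,0,0,-25,-1],[-55,280,0,0,0,-27,-1]])

```text
t: 16.5
tcp_pos: [0.4382, 0.4536, 0.2088]
tool_rot: [[0.774, -0.002, -0.633], [0.633, 0.001, 0.774], [-0.001, -1.0, 0.002]]
wrist_force: [0.2, -1.1, -0.1]
grip_width: 0.0084
```

Call:
carry_out(plan=[[-1,6,0,0,0,-0.5,-1],[-2,10,0,0,0,-0.8,-1],[-2,11,0,0,0,-0.8,-1],[-2,11,0,0,0,-0.8,-1],[-2,11,0,0,0,-0.8,-1],[-2,11,0,0,0,-0.8,-1]])

```text
t: 17.0
tcp_pos: [0.438, 0.461, 0.2094]
tool_rot: [[0.783, -0.002, -0.622], [0.622, 0.001, 0.783], [-0.001, -1.0, 0.001]]
wrist_force: [0.7, -0.3, -0.5]
grip_width: 0.0082
```

```bash
python3 look.py 13 side,100,100,360,350,3 top,80,60,300,280,3; python3 -c "
from station import monitor;s=monitor.observe();print(s['torque'].round(2),s['tool_rot'].round(3))"
```

```text
17.1 [0.4379 0.4612 0.2094] [0.3 0.5 0.4] 0.0076
[ 0.03  0.1  -0.02] [[ 0.783 -0.002 -0.622]
 [ 0.622  0.001  0.783]
 [-0.001 -1.     0.002]]
```

View pics/side13.png

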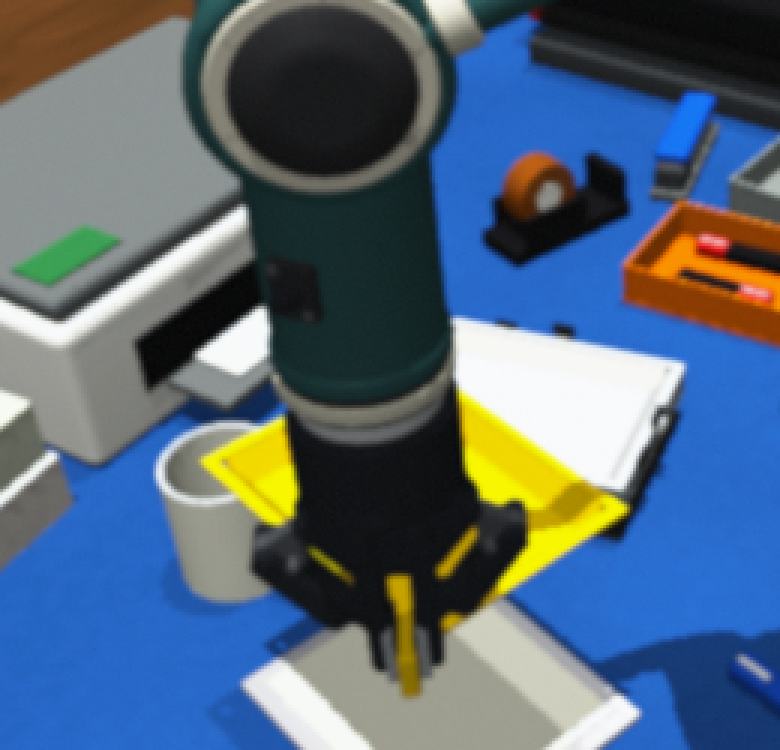

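View pics/top13.png

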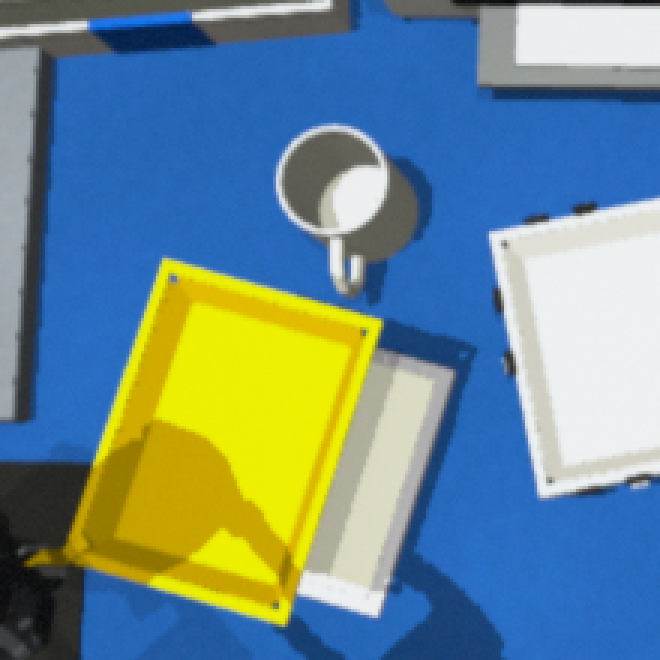

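```bash
cat > m.py <<'E'
import sys
from h import *
def run(T,S,ct,cs,z):
    P=ray(ct,T,z)*1000; print(P.round(1)); cen=P.mean(0); print("cen@z",cen.round(1))
    L=[np.hypot(*(P[i]-P[(i+1)%4])[:2]) for i in range(4)]; print("edges TL-TR,TR-BR,BR-BL,BL-TL",np.round(L,1))
    ex=(P[0]+P[1]-P[2]-P[3]); print("yaw",np.degrees(np.arctan2(ex[1],ex[0])))
    obj=np.array([[102,75,26],[102,-75,26],[-102,-75,26],[-102,75,26]],float)
    K=np.array([[ct["fx"],0,ct["cx"]],[0,ct["fy"],ct["cy"]],[0,0,1]])
    ok,r,t=cv2.solvePnP(obj,np.array(T,float),K,None); Rw=np.array(ct["R"]).T@cv2.Rodrigues(r)[0]; 
    tw=np.array(ct["R"]).T@(t[:,0]/1000-np.array(ct["t"])); print("pnp origin",(tw*1000).round(1),"z axis",Rw[:,2].round(3))
    Pm=lambda c:np.array([[c["fx"],0,c["cx"]],[0,c["fy"],c["cy"]],[0,0,1]])@np.c_[c["R"],c["t"]]
    for i,s in S.items():
        X=cv2.triangulatePoints(Pm(ct),Pm(cs),np.array(T[i],float).reshape(2,1),np.array(s,float).reshape(2,1))[:,0]; print("tri",i,(X[:3]/X[3]*1000).round(1))
E
python3 - <<'E'
from m import *
ct=pickle.load(open("top13.pkl","rb"));cs=pickle.load(open("side13.pkl","rb"))
zt=lambda p:np.array(p)/3-.33+[80,60]; zs=lambda p:np.array(p)/3-.33+[100,100]
T=[zt(p) for p in((163,258),(383,320),(287,627),(65,557))]
run(T,{0:zs((202,461)),2:zs((629,508))},ct,cs,.194)
print("pad in side/ expected", proj(cs,[.522,.3545,.008]))
# independent contour: yellow rect
b,m=blobs(ct,(20,110,40),(34,255,255),(88,130,215,275)); h=cv2.convexHull(b[0]); print(rect(ct,b[0],.194))
# pad check from side original
s0=pickle.load(open("side0.pkl","rb")); b,m=blobs(s0,(0,0,150),(180,60,255),(178,280,315,398)); print("pad side",rect(s0,b[0],.008),cv2.boundingRect(b[0]))
E
```

```text
[[640.8 399.7 194. ]
 [601.8 254.3 194. ]
 [403.7 307.3 194. ]
 [445.9 451.5 194. ]]
cen@z [523.1 353.2 194. ]
edges TL-TR,TR-BR,BR-BL,BL-TL [150.6 205.  150.2 201.7]
yaw -14.929462871139554
pnp origin [523.5 353.1 167.9] z axis [-0.031  0.01   0.999]
tri 0 [639.8 399.  194.2]
tri 2 [404.2 307.3 194.5]
pad in side/ expected [[245.81708799 332.45810088]]
[array([521.1, 365.7]), array([172.7, 214.5]), np.float64(74.6)]
pad side [array([521.9, 354.4]), array([171.3, 202.4]), np.float64(74.6)] (181, 284, 132, 109)
```

Triangulated rim corners are both at z = 194 mm and the tray centre is within about 2 mm of the pad centre. The far corner is hidden in the side view, so I'll check it by intersecting the rim edges.

```bash
python3 - <<'E'
from m import *
cs=pickle.load(open("side13.pkl","rb"));im=cs["color"]
a=np.radians(-15.1);R=np.array([[np.cos(a),-np.sin(a)],[np.sin(a),np.cos(a)]])
for dz in(-.006,0,.006):
  P=np.array([[102,75],[102,-75],[-102,-75]])/1000@R.T+[.5225,.3532]
  X=np.c_[P,[.1943,.1943+dz,.1943]]; q=proj(cs,X)
  print(dz,q.round(1), "y on TL-TR at x=190:",np.interp(190,q[:2,0],q[:2,1]).round(2)," y on TR-BR at x=262,285:",np.interp([262,285],q[1:,0],q[1:,1]).round(2))
h=cv2.cvtColor(im,cv2.COLOR_BGR2HSV)
for x in(178,184,188,190,262,270,285):
  col=h[:,x]; ys=[y for y in range(210,300) if 18<=col[y,0]<=36 and col[y,1]>100 and col[y,2]>80]; print(x,ys[:3])
E
```

```text
-0.006 [[166.1 253. ]
 [236.2 218.6]
 [309.4 269. ]] y on TL-TR at x=190: 241.3  y on TR-BR at x=262,285: [236.43 252.26]
0 [[166.1 253. ]
 [235.8 216.2]
 [309.4 269. ]] y on TL-TR at x=190: 240.4  y on TR-BR at x=262,285: [234.97 251.51]
0.006 [[166.1 253. ]
 [235.5 213.7]
 [309.4 269. ]] y on TL-TR at x=190: 239.48  y on TR-BR at x=262,285: [233.52 250.76]
178 [246, 247, 248]
184 [244, 245, 246]
188 [242, 243, 244]
190 [241, 242, 243]
262 [237, 238, 239]
270 [242, 243, 244]
285 [253, 254, 255]
```

Call:
carry_out(plan=[[-0.8,1.2,0,0,0,0,-1],[-0.8,1.2,0,0,0,0,-1],[-0.8,1.2,0,0,0,0,-1],[-0.8,1.2,0,0,0,0,-1],[-0.8,1.2,0,0,0,0,-1],[-0.8,1.2,0,0,0,0,-1]])

```text
t: 17.6
tcp_pos: [0.4367, 0.4633, 0.2093]
tool_rot: [[0.782, -0.002, -0.623], [0.623, 0.001, 0.782], [-0.001, -1.0, 0.002]]
wrist_force: [-0.3, -0.5, -1.2]
grip_width: 0.0081
```

```bash
python3 look.py 14 side,0,0,640,400,1 top,0,0,640,400,1; python3 - <<'E'
from m import *
from station import monitor
s=monitor.observe(); print(abs(s["joint_velocities"]).max())
ct=pickle.load(open("top14.pkl","rb"));cs=pickle.load(open("side14.pkl","rb"))
# rim edge offsets along visible TR-BR edge: fit line through first yellow pixels vs level prediction
h=cv2.cvtColor(cs["color"],cv2.COLOR_BGR2HSV)
a=np.radians(-15.1);R=np.array([[np.cos(a),-np.sin(a)],[np.sin(a),np.cos(a)]])
P=np.array([[102,75],[102,-75],[-102,-75]])/1000@R.T+[.5217,.3544]
for dz in(-.005,0,.005):
  q=proj(cs,np.c_[P,[.1943,.1943+dz,.1943]])
  r=[]
  for x in list(range(170,194,2))+list(range(262,306,4)):
    y0=np.interp(x,q[:,0],q[:,1]); ys=[y for y in range(int(y0)-8,int(y0)+9) if 18<=h[y,x,0]<=36 and h[y,x,1]>100 and h[y,x,2]>80]
    r.append(round(ys[0]-.5-y0,1) if ys else None)
  print(dz,r)
h=cv2.cvtColor(ct["color"],cv2.COLOR_BGR2HSV); m=cv2.inRange(h,(0,0,140),(180,60,255)); k=np.zeros_like(m);k[115:232,240:330]=255
c,_=cv2.findContours(m&k,cv2.RETR_EXTERNAL,cv2.CHAIN_APPROX_NONE);q=max(c,key=cv2.contourArea);print("white tray",rect(ct,q,.054))
E
```

```text
17.7 [0.4367 0.4633 0.2092] [ 0.2  0.7 -0.6] 0.0086
0.04981107509269128
-0.005 [np.float64(-1.1), np.float64(-1.1), np.float64(-1.1), np.float64(-1.1), np.float64(-1.1), np.float64(-1.1), np.float64(-1.1), np.float64(-0.1), np.float64(-0.1), np.float64(-0.1), np.float64(-0.1), np.float64(-0.1), np.float64(0.8), np.float64(1.0), np.float64(1.2), np.float64(0.5), np.float64(0.7), np.float64(0.9), np.float64(1.1), np.float64(1.3), np.float64(1.6), np.float64(0.8), np.float64(0.0)]
0 [np.float64(-0.9), np.float64(-0.9), np.float64(-0.8), np.float64(-0.8), np.float64(-0.7), np.float64(-0.6), np.float64(-0.6), np.float64(0.5), np.float64(0.5), np.float64(0.6), np.float64(0.6), np.float64(0.7), np.float64(2.0), np.float64(2.1), np.float64(2.2), np.float64(1.4), np.float64(1.5), np.float64(1.6), np.float64(1.7), np.float64(1.8), np.float64(2.0), np.float64(1.1), np.float64(0.2)]
0.005 [np.float64(-0.8), np.float64(-0.7), np.float64(-0.6), np.float64(-0.4), np.float64(-0.3), np.float64(-0.2), np.float64(-0.1), np.float64(1.0), np.float64(1.2), np.float64(1.3), np.float64(1.4), np.float64(1.5), np.float64(3.2), np.float64(3.2), np.float64(3.3), np.float64(2.3), np.float64(2.3), np.float64(2.3), np.float64(2.3), np.float64(2.3), np.float64(2.4), np.float64(1.4), np.float64(0.4)]
white tray [array([610.5, 119.1]), array([206.3, 151.5]), np.float64(12.4)]
```

View pics/top14.png

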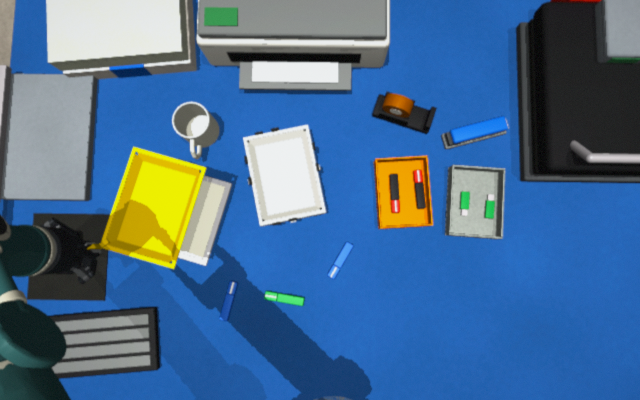

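The rim residuals leave a degree or so of doubt about level. I'll check with sub-pixel edge lines in both views.

```bash
cat > lv.py <<'E'
import sys
from m import *
k=sys.argv[1]
ct=pickle.load(open(f"top{k}.pkl","rb"));cs=pickle.load(open(f"side{k}.pkl","rb"))
a=np.radians(-15.1);R=np.array([[np.cos(a),-np.sin(a)],[np.sin(a),np.cos(a)]])
C=np.array([[102,75],[102,-75],[-102,-75],[-102,75]])/1000@R.T+[.5217,.3544]
X=np.c_[C,np.full(4,.1943)]
def edge(c,A,B,f0,f1,n=40):
    b=cv2.GaussianBlur(c["color"],(3,3),0)[...,0].astype(np.float32)
    p,q=proj(c,[A,B]); t=(q-p)/np.linalg.norm(q-p); nrm=np.array([t[1],-t[0]])
    cen=proj(c,X.mean(0))[0]
    if (cen-p)@nrm>0: nrm=-nrm   # outward
    s=np.linspace(-6,5,111); pts=[]
    for f in np.linspace(f0,f1,n):
        xy=p+(q-p)*f+s[:,None]*nrm
        v=cv2.remap(b,xy[:,0].astype(np.float32)[None],xy[:,1].astype(np.float32)[None],cv2.INTER_LINEAR)[0]
        g=np.diff(v); i=np.argmax(g)
        if g[i]<3: continue
        lo=v[max(0,i-20):i].min();hi=v[i:i+20].max();j=max(0,i-20)+np.argmax(v[max(0,i-20):i+20]>(lo+hi)/2)
        pts.append(xy[j])
    pts=np.array(pts,np.float32); vx,vy,x0,y0=cv2.fitLine(pts,cv2.DIST_HUBER,0,.01,.01).ravel()
    d=(pts-[x0,y0])@np.array([vy,-vx]); pts=pts[abs(d)<.6]; vx,vy,x0,y0=cv2.fitLine(pts,cv2.DIST_HUBER,0,.01,.01).ravel()
    dd=(pts-[x0,y0])@np.array([vy,-vx]); print("n",len(pts),"rms",dd.std().round(2))
    return np.cross([x0,y0,1],[x0+vx,y0+vy,1])
def inter(a,b): w=np.cross(a,b); return w[:2]/w[2]
print("top");e1=edge(ct,X[0],X[1],.05,.95);e2=edge(ct,X[1],X[2],.03,.97);e3=edge(ct,X[2],X[3],.05,.8);e4=edge(ct,X[3],X[0],.2,.95)
T=[inter(e4,e1),inter(e1,e2),inter(e2,e3),inter(e3,e4)]
print("side");s1=edge(cs,X[0],X[1],.05,.36);s2=edge(cs,X[1],X[2],.37,.95)
TR=inter(s1,s2);print("side TR px",TR,"level pred",proj(cs,X[1]))
run(T,{1:TR},ct,cs,.1943)
s3=edge(cs,X[2],X[3],.03,.3); s4=edge(cs,X[3],X[0],.7,.97)
run(T,{0:inter(s4,s1),2:inter(s2,s3)},ct,cs,.1943)
E
python3 lv.py 14
python3 - <<'E'
import pickle,cv2
c=pickle.load(open("side14.pkl","rb"));cv2.imwrite("pics/s14z.png",cv2.resize(c["color"][205:335,155:320],None,fx=4.5,fy=4.5,interpolation=cv2.INTER_NEAREST))
E
```

```text
top
n 40 rms 0.14
n 40 rms 0.09
n 39 rms 0.13
n 34 rms 0.12
side
n 40 rms 0.11
n 32 rms 0.12
side TR px [235.70549327 218.50136605] level pred [[235.78874417 216.62883598]]
[[639.2 401.5 194.3]
 [600.7 256.4 194.3]
 [404.  310.5 194.3]
 [443.5 455.8 194.3]]
cen@z [521.9 356.1 194.3]
edges TL-TR,TR-BR,BR-BL,BL-TL [150.1 204.  150.6 203. ]
yaw -15.437225167364312
pnp origin [521.8 356.9 166.7] z axis [ 0.014 -0.011  1.   ]
tri 1 [600.7 257.  191. ]
n 16 rms 0.37
n 40 rms 0.16
[[639.2 401.5 194.3]
 [600.7 256.4 194.3]
 [404.  310.5 194.3]
 [443.5 455.8 194.3]]
cen@z [521.9 356.1 194.3]
edges TL-TR,TR-BR,BR-BL,BL-TL [150.1 204.  150.6 203. ]
yaw -15.437225167364312
pnp origin [521.8 356.9 166.7] z axis [ 0.014 -0.011  1.   ]
tri 0 [639.4 401.8 194. ]
tri 2 [400.5 310.7 188.8]
```

View pics/s14z.png

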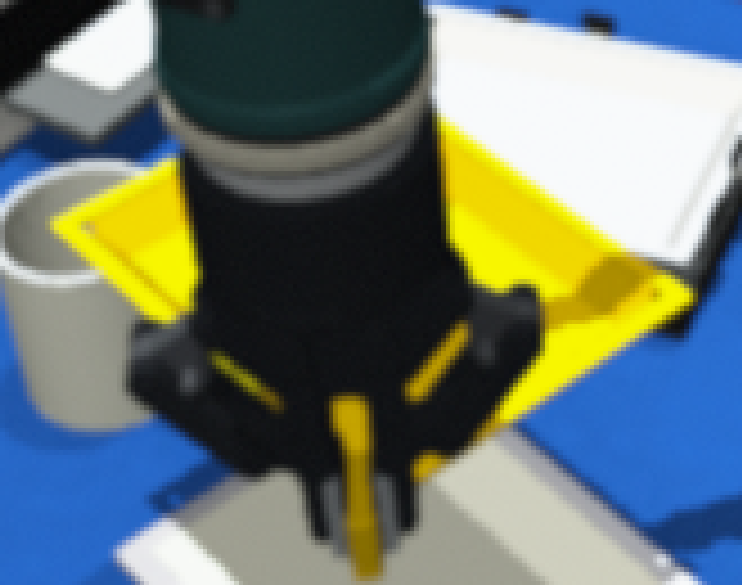

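Both methods agree that the far corner sags by about 1°, and the centre is about 2 mm off in y. I'll trim both.

Call:
carry_out(plan=[[0,-1,0,-0.3,-0.4,0,-1],[0,-2,0,-0.6,-0.8,0,-1],[0,-2,0,-0.6,-0.8,0,-1],[0,-2,0,-0.6,-0.8,0,-1],[0,-2,0,-0.6,-0.8,0,-1],[0,-2,0,-0.6,-0.8,0,-1],[0,-2,0,-0.6,-0.8,0,-1],[0,-2,0,-0.6,-0.8,0,-1]])

```text
t: 18.37
tcp_pos: [0.4368, 0.4613, 0.2093]
tool_rot: [[0.783, 0.012, -0.623], [0.623, -0.01, 0.782], [0.004, -1.0, -0.015]]
wrist_force: [-0.0, 0.6, -0.6]
grip_width: 0.0081
```

```bash
python3 look.py 15 side,0,0,640,400,1 top,0,0,640,400,1; python3 lv.py 15
```

```text
18.4667 [0.4368 0.4613 0.2093] [-0.1  0.1 -0.2] 0.008
top
n 40 rms 0.15
n 40 rms 0.12
n 39 rms 0.15
n 33 rms 0.08
side
n 40 rms 0.14
n 35 rms 0.13
side TR px [236.88218182 216.7859922 ] level pred [[235.78874417 216.62883598]]
[[640.1 400.8 194.3]
 [601.5 255.4 194.3]
 [404.1 308.7 194.3]
 [443.8 453.7 194.3]]
cen@z [522.4 354.6 194.3]
edges TL-TR,TR-BR,BR-BL,BL-TL [150.4 204.5 150.3 203.2]
yaw -15.092652620218452
pnp origin [522.4 354.6 168.4] z axis [-0.002 -0.003  1.   ]
tri 1 [600.2 254.7 194. ]
n 13 rms 0.32
n 40 rms 0.1
[[640.1 400.8 194.3]
 [601.5 255.4 194.3]
 [404.1 308.7 194.3]
 [443.8 453.7 194.3]]
cen@z [522.4 354.6 194.3]
edges TL-TR,TR-BR,BR-BL,BL-TL [150.4 204.5 150.3 203.2]
yaw -15.092652620218452
pnp origin [522.4 354.6 168.4] z axis [-0.002 -0.003  1.   ]
tri 0 [639.6 399.5 197.5]
tri 2 [399.2 308.4 188.1]
```

The tray is level to about 0.2° and centred to within 1 mm, with its underside at 168 mm. The arm is still, so I'm handing in.

```bash
python3 -c "
from station import workorder,monitor
s=monitor.observe();print(s['t'],abs(s['joint_velocities']).max())
print(workorder.sign_off())"
```

```text
18.4667 0.06680569587362793
the job is handed in; nothing more can be done
None
```

The job is handed in at 18.5 s. The gripper still holds the yellow tray over the light pad. The sign-off gives no verdict, so everything below comes from my own measurements.

**Sorting:** The marker lies in the orange bin beside the other marker, and the stick lies in the grey bin beside the other stick. Both show clearly in the top view.

**Peel:** I raised the tab corner about 30 mm in an 8° tilt while the far corner stayed down in the pictures. I then freed the last edge and lifted the tray. The white tray is where the stack was, at (610, 119) mm with a yaw of 12.4°. The mug, tape dispenser and stapler look untouched in the top view.

**Final hold:**

| Check | Result |
|---|---|
| Tray centre | (522.4, 354.6) mm |
| Pad centre | (522, 354.5) mm |
| Tray underside | about 168 mm above the table |
| Tilt | about 0.2° |
| Fastest joint | under 0.1 °/s |

**Checks that disagreed:**
- My first level check was ambiguous. A sub-pixel check then found about 1° of sag at the far corner and about 2 mm of offset, and I corrected both.
- After that, the triangulated far corner was at 194.0 mm, as it should be. The (+x, +y) corner read 197.5 mm.
- The (-x, -y) corner read 188.1 mm. Its side-view edge fit was poor (13 points, scatter 0.3 px), so I went by the top-view pose and the far corner.

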